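# Shut the vial drawer and secure it with the catch

## Task

Push the open vial drawer of the blue bench unit fully shut with your fingertips, gently enough that the vials in it stay standing. Then, with the fingertips again, push the red knob of the catch over and down until the catch bar lies level across the shut drawer front. Lift nothing, turn the catch only after the drawer is shut, and leave the things on the bench where they stand.

Things in the scene. Friction and masses are not known exactly. Their poses are not given: they have to be found in the camera images.
- cabinet: Blue bench drawer unit, fixed to the bench, 120 deep (x) x 180 wide (y) x 88 high mm. Origin: centre of its underside, on the bench; z up; its front face lies at its x = -60 mm and looks along its -x. The one drawer is in the middle of the front, with a 24 mm wide blue upright at either side of it. Nothing stands on it.
- drawer (a joint): How far the white-fronted drawer is out, in m: 0 fully shut (front flush with the unit's front face), up to 0.085 out, along the unit's -x. Light friction of about 1.2 N; it stays where it is left and meets a firm stop at 0.
- drawer_front (a point): Centre of the flat outer face of the drawer's front panel, which is 128 wide x 68 high x 10 mm thick and has no handle; the face looks along the unit's -x. Moves with the drawer. Height 43 mm above the bench; the panel's top edge is at 77 mm.
- catch (a joint): Angle of the catch, rad: a steel bar on the front face of the unit, turning in a plane parallel to that face. 0 = bar straight up, knob above the pivot; grows as the knob goes over towards the drawer (the unit's +y) and down; 1.57 = bar level across the drawer front, firm stop. Smallest -0.6 (leaning away from the drawer). It stays where it is left; about 1.5 N at the knob turns it.
- catch_pivot (a point): Pivot of the catch, on the front face of the unit at its (x, y, z) = (-60, -78, 50) mm. Fixed to the unit.
- catch_knob (a point): Middle of the round red knob, a peg of 16 mm diameter, 34 mm long, that stands out forwards (the unit's -x) from the end of the bar, 65 mm from the pivot. The peg reaches from 6 to 40 mm in front of the unit's front face; this point lies on its axis, 26 mm in front of the face. The bar is 16 mm wide and lies 3 to 9 mm in front of the face.
- vial_white: Loose white vial with a white cap, 27 mm diameter, 48 mm high, stands in the drawer and is to stay standing. Its origin is the centre of its underside
- vial_blue: Loose white vial with a blue cap, 28 mm diameter, 52 mm high, stands in the drawer and is to stay standing. Its origin is the centre of its underside
- vial_amber: Loose amber vial with a black cap, 27 mm diameter, 52 mm high, stands in the drawer and is to stay standing. Its origin is the centre of its underside
- cup_a: Clear sample cup, 29 mm diameter, 32 mm high, loose on the bench to the left of the unit. Its origin is the centre of its underside. A bystander
- cup_b: A second such clear sample cup, 29 mm diameter, 32 mm high, loose on the bench to the left of the unit. Its origin is the centre of its underside. A bystander
- tape_roll: Roll of tape lying flat, 69 mm diameter, 19 mm high, loose on the bench to the left of the unit. Its origin is the centre of its underside. A bystander
- beaker: Small glass beaker, 61 x 55 x 70 mm, loose on the bench to the left of the unit. Its origin is the centre of its underside. A bystander
Not all that is in view belongs to the job. Leave any pink or turquoise look-alike of the vial_amber alone.

How it is judged (in metres and radians):
On the way, in this order (a step that is already met when the one before it is completed fails the run):
1. the drawer is fully shut, the catch not yet turned (value of joint drawer below 0.004 m and value of joint catch below 0.6 rad), for 0.2 s.
2. the catch lies across the shut drawer (value of joint drawer below 0.004 m and value of joint catch above 1.42 rad), for 0.2 s.
At the end, for the whole second after the job is handed in: The drawer is shut to within 4 mm, the catch is turned to at least 1.42 rad (within about 9 degrees of level), both at rest; the three vials stand upright (within 0.2 rad) in the drawer, at rest; the cups, tape roll and beaker are within 15 mm of where they stood and upright (within 0.2 rad) (all of step 2 and velocity of joint catch between -0.05 and 0.05 rad/s and velocity of joint drawer between -0.01 and 0.01 m/s and angle between each of vial_white, vial_blue, vial_amber, cup_a, cup_b, tape_roll, beaker's own z axis and vertical below 0.2 rad and linear speed of each of vial_white, vial_blue, vial_amber below 0.02 m/s and distance of each of cup_a, cup_b, tape_roll, beaker from where it was at the start of the episode below 0.015 m); the robot touches nothing.
It fails at once if the catch is turned over (beyond 0.8 rad) while the drawer is more than 10 mm out (value of joint catch above 0.8 rad and value of joint drawer above 0.01 m).
It fails at once if a vial tips over (angle between any of vial_white, vial_blue, vial_amber's own z axis and vertical above 0.5 rad).
It fails at once if a vial is lifted (height (world z) of any of vial_white, vial_blue, vial_amber above 0.03 m).
It fails at once if a bystander is knocked or moved (distance of any of cup_a, cup_b, tape_roll, beaker from where it was at the start of the episode above 0.02 m).
It also fails if it takes over 61 s, if anything falls off the work surface, if the arm or the gripper's body presses on something with over 40 N, if the wrist force passes 120 N, or if a joint passes its speed limit or range.

## Robot

A 6-joint arm with a two-finger parallel gripper is mounted at the origin on a cart in front of the work surface, level with it; the furniture and walls round the work are solid. World frame = base frame: x ahead of the robot, y to its left, z up, the work surface at z = 0. Lengths are in mm, angles in rad, forces in N, time in s.
With the tool pointing down it reaches from about 425 to 1125 mm from the base axis. Payload 14.9 kg.
Tool frame: the origin (TCP) lies midway between the tips of the shut fingers; the grasp point (between the pads) lies 19 mm behind it; z points along the fingers, y is the line along which they close (so a half turn about z gives the same grasp; the last joint's range is limited). The gripper opens to 91 mm and grips with 3 to 60 N. Pads are 32 mm wide; open, the fingers measure 118 mm over their backs; the gripper's body (76 mm by 178 mm) begins 60 mm behind the grasp point.
Start: joints at [1.205, 0.379, 1.734, -0, 1.028, -0.033], TCP at [228.691, 661.603, 213.932] pointing down, gripper open.
Joint ranges: [-2.77, 2.77], [-0.74, 2.19], [0, 2.66], [-1.06, 4.2], [0.31, 2.87], [-3.08, 3.08]. Speed limits (rad/s): [1.89, 1.89, 2.39, 3.14, 3.14, 3.14].

## Interface

Orientations are given as a 3x3 rotation matrix whose columns are the frame's x, y, z axes.
In Python, from bench import env gives the robot as it stands. The module is installed in compiled form; this text tells all that it offers.
- The arm moves only by the shell command python3 -m jog 'ROWS' [OPENING] [FORCE]. ROWS is a JSON object of lists of equal length, an entry for each row: "linear": the shift along the tool's x, y, z in mm, a list of three; "twist": the turn, a rotation vector about the tool's x, y, z in degrees, a list of three. In form: {"linear": [[dx, dy, dz], ...], "twist": [[rx, ry, rz], ...]}. A call has 1 to 8 rows; each row is the pose to reach, as a shift and turn from the pose commanded when the call began, along the tool's axes at that moment; what a row does not reach only later rows make up. A row lasts 1/8 s, in which the tool goes at most 62.5 mm and 10.7 degrees, less where a joint would pass 70% of its speed; a pose out of reach is approached as far as the arm can. A call with a gripper value outside its range is refused whole. OPENING is the gripper's target within -1 to 1 (fully open at 1, half-way at 0, shut at -1), set as the call begins (- or left out, the last holds). The fingers move at their own pace and stop on an object; FORCE is the grip in N (left out, the last holds). Time passes only in rows, so rows that repeat a pose let the fingers close. It gives the time, the measured TCP pose, the force, the opening and the grip force at its end, in the units of the state.
- env.state(): the state, without advancing time (a new reading comes with each control period).
- env.camera(name): name is "scene" or "top"; returns the picture (400x640x3 uint8, red, green, blue); there is no depth.
- env.camera_params(name): a dict with "fx", "fy", "cx", "cy" (pixels), "rvec" (rotation vector, rad) and "tvec" (3), from world to camera coordinates, as OpenCV has them. Camera axes: x right, y down, z forward; pixel columns grow to the right and rows downward; lengths in mm; the calibration is good to about 2 mm. A picture is of the moment at which its call begins. camera_params takes no time and is no camera call.
- env.job_done(): hands the job in; it is judged then, once.
The state is a dict: "time": time; "joint_positions": joint angles; "qvel": joint speeds; "joint_efforts": joint torques, N m; "ee_pos": TCP position; "tool_rot": TCP orientation; "wrist_force": force on the tool from outside, world axes, zero at the start; "moment": the same for the moment, N m; "opening": finger opening in mm; "finger_force": force on a finger pad.
Only numpy, scipy, OpenCV 4.12 (cv2) and the standard library are available. Lean on these libraries where they do the work, as an engineer would, in place of code of your own. Each camera call takes 0.05 s, during which the arm holds its last target. There are 200 camera calls.

## Working session

There is one attempt and no reset: what is moved stays moved. The work goes in short steps, Python scripts to look and compute and a shell command to move; the robot and the scene stay as the last step left them, time stands still between calls to the robot, and variables do not carry over. Pictures are saved under pics/ and viewed, at most 10 in all, crops included, and the job is handed in when it is done.

```bash
mkdir -p pics; python3 - <<'E'
from bench import env
import cv2
for n in("scene","top"):
    cv2.imwrite(f"pics/{n}0.png",cv2.cvtColor(env.camera(n),cv2.COLOR_RGB2BGR)); print(env.camera_params(n))
s=env.state(); print(s)
E
```

```text
{'fx': 449.3750094352662, 'fy': 449.3750094352662, 'cx': 315.5385393692937, 'cy': 196.83729694105565, 'rvec': array([ 2.09636917, -0.93340735,  0.45024244]), 'tvec': array([-306.38989217,  315.79558188,  946.29877633])}
{'fx': 363.88540194125534, 'fy': 363.88540194125534, 'cx': 322.7874357937449, 'cy': 204.691269109974, 'rvec': array([ 2.1882569 , -2.14830629,  0.11447849]), 'tvec': array([  17.8477408 ,  529.61328875, 1132.58573422])}
{'time': 0.1, 'joint_positions': array([ 1.20469246e+00,  3.79382094e-01,  1.73470632e+00, -3.43895724e-05,
        1.02851219e+00, -3.32741346e-02]), 'qvel': array([ 0.00034047, -0.00055625, -0.00040547, -0.00045466, -0.00020845,
       -0.00039657]), 'joint_efforts': array([-5.70247503e-04, -7.65041614e+01, -4.35297346e+01,  6.52265106e-02,
        3.97643354e-02, -1.42877514e-05]), 'ee_pos': array([228.5724997 , 661.25690739, 213.34364274]), 'tool_rot': array([[-9.45127406e-01,  3.26701813e-01, -3.33323470e-04],
       [ 3.26701983e-01,  9.45126927e-01, -9.51699562e-04],
       [ 4.11101461e-06, -1.00837478e-03, -9.99999492e-01]]), 'wrist_force': array([-0.10985406, -0.42383276, -0.29240141]), 'moment': array([ 0.00148088, -0.01411879, -0.01108743]), 'finger_force': 0.0, 'opening': 91.00694675107388}
```

View pics/scene0.png

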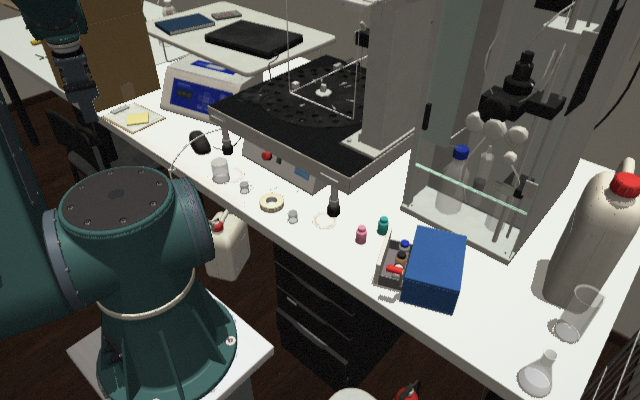

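View pics/top0.png

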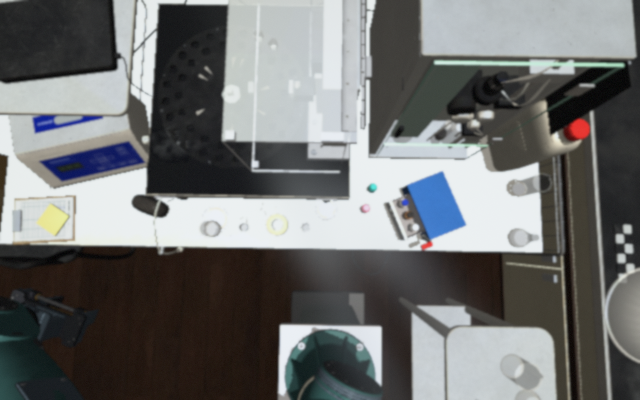

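Both views show the blue unit: scene (435,268), top (435,205). Its drawer is open towards image left and the red knob is at scene (395,268), top (427,245). Look-alikes for the vials are the pink one at top (365,208) and the turquoise one at top (372,188); both stand outside the drawer. The red things that could pass for the knob are the bottle caps at scene (626,184) and top (577,128), and the can cap at scene (218,226). I choose the knob on the unit's front and check it in one close crop.

```bash
python3 - <<'E'
import cv2,numpy as np
a=cv2.imread("pics/scene0.png")[215:325,350:480]; b=cv2.imread("pics/top0.png")[160:260,350:480]
a=cv2.resize(a,None,fx=3,fy=3,interpolation=2)[:330];b=cv2.resize(b,None,fx=3,fy=3,interpolation=2)
b=cv2.copyMakeBorder(b,0,30,0,0,0)
cv2.imwrite("pics/crop0.png",np.hstack([a,b]))
E
```

```text
(no output)
```

View pics/crop0.png

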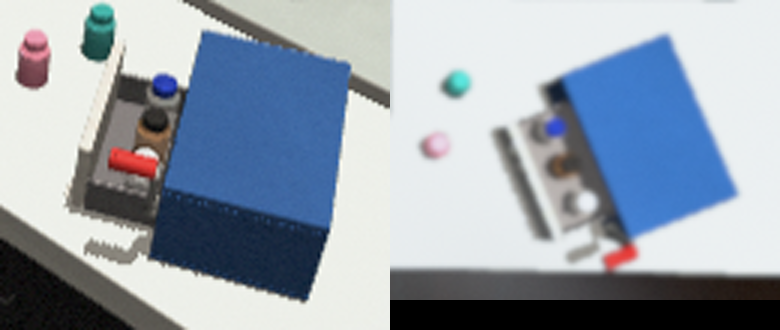

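The crop confirms it. The knob on the unit is up and leaning slightly, the three vials stand in the open drawer, and the pink and turquoise look-alikes stand apart. Next I fit the unit's pose from its corners.

```bash
cat >h.py <<'E'
import numpy as np,cv2
from bench import env
P={n:env.camera_params(n) for n in("scene","top")}
def proj(n,X):
    p=P[n];K=np.array([[p["fx"],0,p["cx"]],[0,p["fy"],p["cy"]],[0,0,1]])
    return cv2.projectPoints(np.float64(X).reshape(-1,1,3),p["rvec"],p["tvec"],K,None)[0][:,0]
def U(q,X):
    c,s=np.cos(q[2]),np.sin(q[2]); X=np.atleast_2d(np.float64(X))
    return X@np.array([[c,s,0],[-s,c,0],[0,0,1]])+[q[0],q[1],0]
E
python3 - <<'E'
from h import *
from scipy.optimize import least_squares
C=np.float64([[-60,90,88],[60,90,88],[60,-90,88],[-60,-90,88],[-60,-90,0],[60,-90,0]])
S=np.float64([[203,30],[350,63],[328,229],[165,188],[150,258],[307,301]])/3+[350,215]
T=(np.float64([[563,77],[668,35],[738,193],[630,240]])-[390,0])/3+[350,160]
f=lambda q:np.r_[(proj("scene",U(q,C))-S).ravel(),(proj("top",U(q,C[:4]))-T).ravel()]
r=least_squares(f,[600,-250,-1.3]);print(r.x,f(r.x).round(1).reshape(-1,2).tolist());q=r.x
# knob centre: red blob centroid
im={n:cv2.imread(f"pics/{n}0.png").astype(int) for n in P}
K={}
for n,(x0,y0,x1,y1) in {"scene":(380,255,412,285),"top":(415,232,445,255)}.items():
    c=im[n][y0:y1,x0:x1];m=(c[...,2]>150)&(c[...,1]<90)&(c[...,0]<90);v,u=np.nonzero(m);K[n]=np.array([u.mean()+x0,v.mean()+y0]);print(n,K[n],m.sum())
g=lambda a:np.r_[tuple((proj(n,U(q,[-60-23,-78+65*np.sin(a[0]),50+65*np.cos(a[0])]))-K[n]).ravel() for n in P)]
r=least_squares(g,[0.]);print("catch",r.x,g(r.x))
np.save("q.npy",np.r_[q,r.x])
for n in P:
    o=[x for x in ((350,215,480,325) if n=="scene" else (350,160,480,260))]
    I=cv2.resize(im[n][o[1]:o[3],o[0]:o[2]].astype(np.uint8),None,fx=3,fy=3,interpolation=2)
    for d,col in((30,(0,255,0)),(50,(0,255,255)),(70,(255,0,255))):
        p=(proj(n,U(q,[[-60-d,-64,77],[-60-d,64,77]]))-o[:2])*3
        cv2.line(I,*[tuple(int(t) for t in k) for k in p],col,1)
    I=cv2.copyMakeBorder(I,0,330-I.shape[0],0,0,0); globals()[n]=I
cv2.imwrite("pics/fit.png",np.hstack([scene,top]))
print("unit x axis",U([0,0,q[2]],[1,0,0]),"y",U([0,0,q[2]],[0,1,0]))
E
```

```text
[ 527.77321351 -314.79664865   -1.17407839] [[-0.0, -0.7], [0.7, -0.5], [1.3, 0.0], [-0.6, -0.7], [-0.5, 1.1], [0.1, 1.2], [-1.5, -0.6], [-0.4, -1.0], [0.3, 1.2], [-0.3, 0.3]]
scene [394.05194805 268.4025974 ] 77
top [426.46666667 244.83333333] 30
catch [-0.27741832] [ 0.74367243  0.21572423 -0.73862564  0.21659681]
unit x axis [[ 0.38639327 -0.92233413  0.        ]] y [[0.92233413 0.38639327 0.        ]]
```

View pics/fit.png

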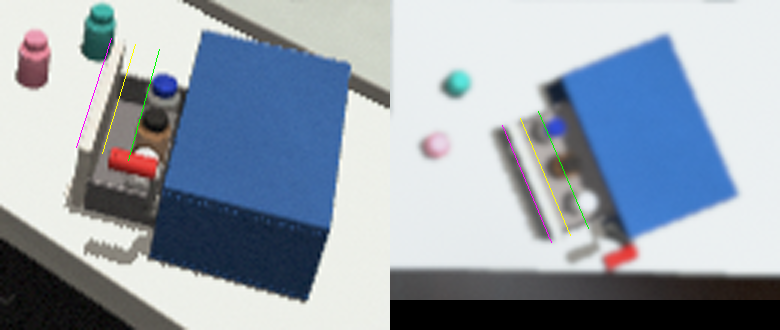

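The unit's pose is fitted to about 1 px, the drawer's outer face lies about 60 mm out (between the magenta and yellow lines), and the catch is at about -0.28 rad. Next I check the neighbours and work out the moves.

```bash
cat >>h.py <<'E'
q=np.load("q.npy") if __import__("os").path.exists("q.npy") else None
def ground(n,uv,z=0):
    p=P[n];R=cv2.Rodrigues(p["rvec"])[0];c=-R.T@p["tvec"];d=R.T@np.array([(uv[0]-p["cx"])/p["fx"],(uv[1]-p["cy"])/p["fy"],1])
    return c+d*(z-c[2])/d[2]
def toU(X):
    c,s=np.cos(q[2]),np.sin(q[2]);X=np.asarray(X)-[q[0],q[1],0];return np.array([[c,s,0],[-s,c,0],[0,0,1]])@X
def goal(u):  # unit-frame TCP goal -> shift in current tool axes, and twist to align
    from scipy.spatial.transform import Rotation as Ro
    s=env.state();R=s["tool_rot"];G=np.c_[-U([0,0,q[2]],[1,0,0])[0],U([0,0,q[2]],[0,1,0])[0],[0,0,-1]]
    print("t",round(s["time"],2),"unit",toU(s["ee_pos"]).round(1),"F",s["wrist_force"].round(1))
    for k in u: print(k,U(q,k)[0].round(0),"shift",(R.T@(U(q,k)[0]-s["ee_pos"])).round(1))
    print("twist",np.degrees(Ro.from_matrix(R.T@G).as_rotvec()).round(1))
E
python3 - <<'E'
from h import *
for k,n,uv in(("pink","top",(365,212)),("turq","top",(372,191)),("shaker","top",(345,197)),("shaker L","top",(155,194)),("pink","scene",(361,242)),("beaker","top",(210,230))):
    w=ground(n,uv);print(k,w.round(0),toU(w).round(0))
goal([(-165,15,200)])
s=env.state()
for w in((420,300,214),(440,60,214)): print(w,(s["tool_rot"].T@(np.array(w)-s["ee_pos"])).round(0))
E
```

```text
pink [ 511. -110.    0.] [-195.   63.    0.]
turq [ 580. -133.    0.] [-148.  119.    0.]
shaker [559. -45.   0.] [-237.  133.    0.]
shaker L [557. 577.   0.] [-811.  372.    0.]
pink [ 518. -109.   -0.] [-194.   71.   -0.]
beaker [443. 391.   0.] [-684.  195.    0.]
t 0.1 unit [-1015.9   101.2   213.3] F [-0.1 -0.4 -0.3]
(-165, 15, 200) [ 478. -157.  200.] shift [-502.9 -691.7   14. ]
twist [-0.1  0.  48.2]
(420, 300, 214) [-299. -279.   -0.]
(440, 60, 214) [-396. -499.   -0.]
```

```bash
python3 -m jog '{"linear":[[-40,-35,0],[-80,-70,0],[-120,-110,0],[-160,-150,0],[-200,-190,0],[-240,-225,0],[-270,-250,0],[-299,-279,0]],"twist":[[0,0,0],[0,0,0],[0,0,0],[0,0,0],[0,0,0],[0,0,0],[0,0,0],[0,0,0]]}' -1 20
python3 -m jog '{"linear":[[-20,-45,0],[-40,-90,0],[-60,-135,0],[-80,-180,0],[-97,-220,0],[-97,-220,0]],"twist":[[0,0,8],[0,0,16],[0,0,24],[0,0,32],[0,0,40],[0,0,48]]}'
python3 -c "
from h import *
goal([(-165,15,200),(-160,15,50)])"
```

```text
time: 1.1
ee_pos: [420.7, 298.9, 213.9]
tool_rot: [[-0.945, 0.327, -0.0], [0.327, 0.945, -0.0], [0.0, -0.0, -1.0]]
wrist_force: [1.5, 0.9, -0.1]
opening: 14.3
finger_force: 0.0
time: 1.85
ee_pos: [439.8, 58.4, 213.8]
tool_rot: [[-0.382, 0.924, -0.0], [0.924, 0.382, -0.0], [-0.0, -0.0, -1.0]]
wrist_force: [0.4, 0.4, 0.6]
opening: 0.3
finger_force: 0.0
t 1.85 unit [-378.2   63.1  213.8] F [0.4 0.4 0.6]
(-165, 15, 200) [ 478. -157.  200.] shift [-213.4  -47.2   13.9]
(-160, 15, 50) [ 480. -161.   50.] shift [-218.4  -47.1  163.9]
twist [-0.   0.  -0.2]
```

```bash
python3 -m jog '{"linear":[[-50,-12,3],[-100,-24,7],[-150,-36,10],[-213,-47,14],[-213,-47,14],[-213,-47,60],[-213,-47,110],[-213,-47,150]],"twist":[[0,0,0],[0,0,0],[0,0,0],[0,0,0],[0,0,0],[0,0,0],[0,0,0],[0,0,0]]}'
python3 -m jog '{"linear":[[0,0,14],[0,0,14]],"twist":[[0,0,0],[0,0,0]]}'
python3 - <<'E'
from h import *
goal([(-136,15,50),(-76,15,50)])
a=env.camera("scene")[195:325,330:490];b=env.camera("top")[130:260,330:490]
f=lambda i:cv2.resize(i,None,fx=2.5,fy=2.5,interpolation=2)
cv2.imwrite("pics/c1.png",cv2.cvtColor(np.hstack([f(a),f(b)]),4))
E
```

```text
time: 2.85
ee_pos: [478.9, -152.8, 62.3]
tool_rot: [[-0.39, 0.921, -0.001], [0.921, 0.39, 0.0], [0.001, -0.001, -1.0]]
wrist_force: [-0.2, -0.2, 0.6]
opening: 0.5
finger_force: 0.0
time: 3.1
ee_pos: [479.5, -153.4, 49.9]
tool_rot: [[-0.39, 0.921, -0.001], [0.921, 0.39, 0.0], [0.001, -0.001, -1.0]]
wrist_force: [-0.2, -0.9, 0.2]
opening: 0.5
finger_force: 0.0
t 3.1 unit [-167.6   17.8   49.9] F [-0.2 -0.9  0.2]
(-136, 15, 50) [ 489. -184.   50.] shift [-31.5  -2.9  -0.1]
(-76, 15, 50) [ 512. -239.   50.] shift [-91.5  -3.2  -0.2]
twist [-0.  -0.   0.2]
```

View pics/c1.png

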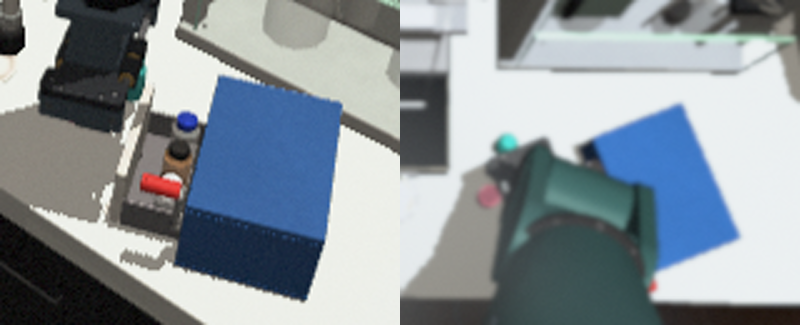

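The gripper is in front of the open drawer at crop (85,90). The vials are standing at (180,125-185) and the pink and turquoise look-alikes are clear of it. I now push slowly.

```bash
Z='"twist":[[0,0,0],[0,0,0],[0,0,0],[0,0,0],[0,0,0],[0,0,0],[0,0,0],[0,0,0]]'
python3 -m jog '{"linear":[[-4,0,0],[-8,0,0],[-12,0,0],[-15,0,0],[-18,0,0],[-21,0,0],[-24,0,0],[-27,0,0]],"twist":[[0,0,0],[0,0,0],[0,0,0],[0,0,0],[0,0,0],[0,0,0],[0,0,0],[0,0,0]]}' | egrep 'pos|wrist'
python3 -m jog '{"linear":[[-2,0,0],[-4,0,0],[-6,0,0],[-8,0,0],[-10,0,0],[-13,0,0],[-16,0,0],[-19,0,0]],"twist":[[0,0,0],[0,0,0],[0,0,0],[0,0,0],[0,0,0],[0,0,0],[0,0,0],[0,0,0]]}'| egrep 'pos|wrist'
python3 -m jog '{"linear":[[-3,0,0],[-6,0,0],[-9,0,0],[-12,0,0],[-15,0,0],[-18,0,0],[-21,0,0],[-24,0,0]],"twist":[[0,0,0],[0,0,0],[0,0,0],[0,0,0],[0,0,0],[0,0,0],[0,0,0],[0,0,0]]}'| egrep 'pos|wrist'
python3 -c "
from h import *
goal([(-76,15,50)])"
```

```text
ee_pos: [490.1, -178.8, 49.9]
wrist_force: [-0.8, 1.7, 0.3]
ee_pos: [497.6, -196.4, 49.9]
wrist_force: [-2.1, 0.7, 0.6]
ee_pos: [507.0, -218.5, 49.9]
wrist_force: [-1.5, 1.0, 0.5]
t 6.2 unit [-96.8  18.   49.9] F [-1.5  1.   0.5]
(-76, 15, 50) [ 512. -239.   50.] shift [-20.8  -3.1  -0.1]
twist [-0.   0.   0.2]
```

```bash
python3 -m jog '{"linear":[[-2,0,0],[-4,0,0],[-6,0,0],[-8,0,0],[-10,0,0],[-12,0,0],[-14,0,0],[-15,0,0]],"twist":[[0,0,0],[0,0,0],[0,0,0],[0,0,0],[0,0,0],[0,0,0],[0,0,0],[0,0,0]]}' | egrep 'pos|wrist'
python3 -m jog '{"linear":[[-1,0,0],[-2,0,0],[-3,0,0],[-4,0,0]],"twist":[[0,0,0],[0,0,0],[0,0,0],[0,0,0]]}'| egrep 'pos|wrist'
python3 -c "
from h import *
goal([(-76,15,50)])"
```

```text
ee_pos: [512.8, -232.3, 49.9]
wrist_force: [-2.0, 0.8, 1.0]
ee_pos: [514.0, -235.2, 49.9]
wrist_force: [-1.9, 15.0, 8.7]
t 7.7 unit [-78.8  18.   49.9] F [-1.9 15.   8.7]
(-76, 15, 50) [ 512. -239.   50.] shift [-2.7 -3.  -0.1]
twist [-0.  -0.1  0.2]
```

```bash
python3 -m jog '{"linear":[[-1,0,0],[-1,0,0],[-1,0,0]],"twist":[[0,0,0],[0,0,0],[0,0,0]]}' | egrep 'pos|wrist'
python3 -m jog '{"linear":[[3,0,0],[10,0,0],[30,0,0],[60,0,0],[60,0,0]],"twist":[[0,0,0],[0,0,0],[0,0,0],[0,0,0],[0,0,0]]}'| egrep 'pos|wrist'
python3 - <<'E'
from h import *
goal([(-165,15,200)])
a=env.camera("scene")[195:325,330:490];b=env.camera("top")[130:260,330:490]
f=lambda i:cv2.resize(i,None,fx=2.5,fy=2.5,interpolation=2)
cv2.imwrite("pics/c2.png",cv2.cvtColor(np.hstack([f(a),f(b)]),4))
E
```

```text
ee_pos: [514.0, -235.2, 49.9]
wrist_force: [-4.5, 18.0, 11.8]
ee_pos: [489.9, -179.4, 49.7]
wrist_force: [0.9, -0.2, 0.5]
t 8.7 unit [-139.5   17.3   49.7] F [ 0.9 -0.2  0.5]
(-165, 15, 200) [ 478. -157.  200.] shift [  25.7   -2.4 -150.3]
twist [-0.1 -0.1  0.3]
```

View pics/c2.png

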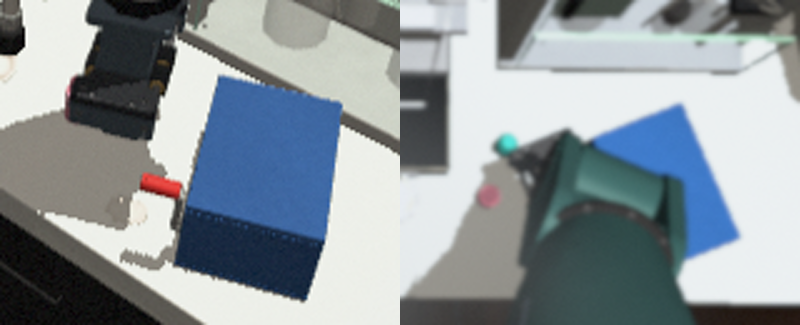

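The drawer is shut: its front is flush at crop (195,170), and the wrist felt the firm stop. The knob at (160,185) is still up. Now I go round to the knob's outer side.

```bash
python3 -m jog '{"linear":[[0,0,-50],[0,0,-100],[0,0,-130],[0,-50,-130],[0,-100,-130],[0,-162,-130],[-30,-162,-130],[-48,-162,-130]],"twist":[[0,0,0],[0,0,0],[0,0,0],[0,0,0],[0,0,0],[0,0,0],[0,0,0],[0,0,0]]}' | egrep 'pos|wrist'
python3 -m jog '{"linear":[[0,0,0],[0,0,40],[0,0,80],[0,0,80]],"twist":[[0,0,0],[0,0,0],[0,0,0],[0,0,0]]}'| egrep 'pos|wrist'
python3 - <<'E'
from h import *
goal([(-91,-117.5,100),(-91,-78-21.5,100)])
a=env.camera("scene")[195:325,330:490];b=env.camera("top")[130:260,330:490]
f=lambda i:cv2.resize(i,None,fx=2.5,fy=2.5,interpolation=2)
cv2.imwrite("pics/c3.png",cv2.cvtColor(np.hstack([f(a),f(b)]),4))
E
```

```text
ee_pos: [361.3, -290.6, 180.5]
wrist_force: [0.8, 1.0, -0.0]
ee_pos: [359.6, -286.9, 97.9]
wrist_force: [0.6, 0.2, 0.7]
t 10.3 unit [ -90.8 -144.3   97.9] F [0.6 0.2 0.7]
(-91, -117.5, 100) [ 384. -276.  100.] shift [ 0.1 26.8 -2.2]
(-91, -99.5, 100) [ 401. -269.  100.] shift [ 0.1 44.8 -2.2]
twist [-0.1 -0.3  0.3]
```

View pics/c3.png

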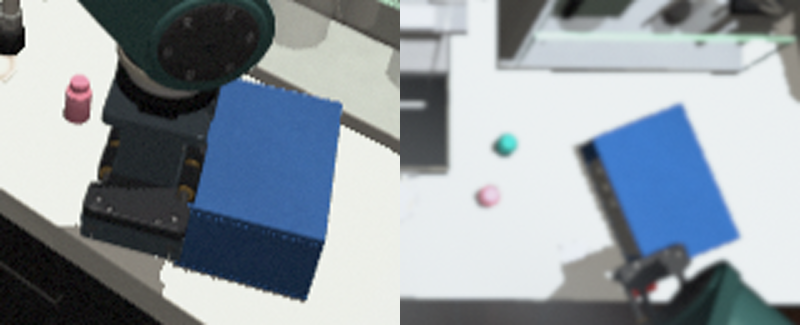

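```bash
python3 -m jog '{"linear":[[2,10,0],[2,18,0],[2,23,0],[2,28,0],[2,33,0],[2,38,0],[2,43,0],[2,48,0]],"twist":[[0,0,0],[0,0,0],[0,0,0],[0,0,0],[0,0,0],[0,0,0],[0,0,0],[0,0,0]]}' | egrep 'pos|wrist'
python3 -m jog '{"linear":[[0,5,0],[0,10,1],[0,15,3],[0,20,5],[0,25,7],[0,30,9],[0,35,11],[0,40,13]],"twist":[[0,0,0],[0,0,0],[0,0,0],[0,0,0],[0,0,0],[0,0,0],[0,0,0],[0,0,0]]}'| egrep 'pos|wrist'
python3 -m jog '{"linear":[[0,3,2],[0,6,4],[0,8,5],[0,8,5]],"twist":[[0,0,0],[0,0,0],[0,0,0],[0,0,0]]}'| egrep 'pos|wrist'
python3 - <<'E'
from h import *
goal([(-93,-20,120)])
a=env.camera("scene")[195:325,330:490];b=env.camera("top")[130:260,330:490]
f=lambda i:cv2.resize(i,None,fx=2.5,fy=2.5,interpolation=2)
cv2.imwrite("pics/c4.png",cv2.cvtColor(np.hstack([f(a),f(b)]),4))
E
```

```text
ee_pos: [404.5, -268.2, 99.9]
wrist_force: [-1.6, -0.0, 1.9]
ee_pos: [441.2, -252.5, 86.7]
wrist_force: [-1.9, -1.1, -1.1]
ee_pos: [448.6, -249.5, 81.9]
wrist_force: [-1.1, 0.5, -0.4]
t 12.9 unit [-90.8 -47.9  81.9] F [-1.1  0.5 -0.4]
(-93, -20, 120) [ 473. -237.  120.] shift [  2.1  27.9 -38.1]
twist [ 0.  -0.   0.2]
```

View pics/c4.png

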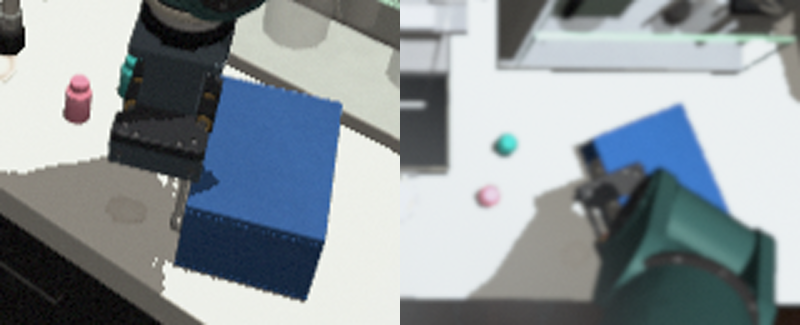

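```bash
python3 -m jog '{"linear":[[2,-8,0],[2,-8,-25],[2,-8,-45],[2,10,-45],[2,28,-45],[2,28,-45],[2,28,-35],[2,28,-25]],"twist":[[0,0,0],[0,0,0],[0,0,0],[0,0,0],[0,0,0],[0,0,0],[0,0,0],[0,0,0]]}' | egrep 'pos|wrist'
python3 -m jog '{"linear":[[0,0,5],[0,0,9],[0,0,13],[0,0,17],[0,0,21],[0,0,25],[0,0,29],[0,0,33]],"twist":[[0,0,0],[0,0,0],[0,0,0],[0,0,0],[0,0,0],[0,0,0],[0,0,0],[0,0,0]]}'| egrep 'pos|wrist'
python3 -c "
from h import *
goal([(-93,-20,58)])"
```

```text
ee_pos: [472.9, -236.6, 105.7]
wrist_force: [0.2, 0.3, -0.2]
ee_pos: [473.1, -236.9, 73.4]
wrist_force: [1.2, -0.3, 1.7]
t 15.0 unit [-93.  -20.4  73.4] F [ 1.2 -0.3  1.7]
(-93, -20, 58) [ 473. -237.   58.] shift [ 0.   0.4 15.4]
twist [-0.  -0.   0.2]
```

Pushing down on the knob (about 1.7 N); I continue to the stop.

```bash
python3 -m jog '{"linear":[[0,0,3],[0,0,6],[0,0,9],[0,0,11],[0,0,13],[0,0,14],[0,0,15],[0,0,15]],"twist":[[0,0,0],[0,0,0],[0,0,0],[0,0,0],[0,0,0],[0,0,0],[0,0,0],[0,0,0]]}' | egrep 'pos|wrist'
python3 -m jog '{"linear":[[0,0,1],[0,0,2],[0,0,2]],"twist":[[0,0,0],[0,0,0],[0,0,0]]}'| egrep 'pos|wrist'
```

```text
ee_pos: [473.5, -236.8, 58.9]
wrist_force: [-0.2, -0.1, 0.0]
ee_pos: [473.7, -236.9, 57.2]
wrist_force: [-0.7, 2.5, 6.9]
```

```bash
python3 -m jog '{"linear":[[0,0,1],[0,0,1.5],[0,0,1.5]],"twist":[[0,0,0],[0,0,0],[0,0,0]]}'| egrep 'pos|wrist'
python3 -m jog '{"linear":[[0,0,-5],[0,0,-30],[0,0,-80],[0,0,-130],[60,0,-140],[110,0,-140],[160,20,-140],[160,20,-140]],"twist":[[0,0,0],[0,0,0],[0,0,0],[0,0,0],[0,0,0],[0,0,0],[0,0,0],[0,0,0]]}'| egrep 'pos|wrist'
python3 -m jog '{"linear":[[60,20,0],[120,40,0],[120,40,0]],"twist":[[0,0,0],[0,0,0],[0,0,0]]}'| egrep 'pos|wrist'
python3 - <<'E'
from h import *
goal([])
A=env.camera("scene");B=env.camera("top")
for n,I in(("scene",A),("top",B)):
    m=(I[...,0]>140)&(I[...,1]<90)&(I[...,2]<90);m[:,:380]=0;m[:,480:]=0;v,u=np.nonzero(m)
    print(n,"red",u.mean(),v.mean(),m.sum(),[(a,proj(n,U(q,[-85,-78+65*np.sin(a),50+65*np.cos(a)]))[0].round(1)) for a in(1.3,1.42,1.57)])
f=lambda i:cv2.resize(i,None,fx=2.5,fy=2.5,interpolation=2)
cv2.imwrite("pics/c5.png",cv2.cvtColor(np.vstack([np.hstack([f(A[195:315,330:490]),f(B[130:250,330:490])]),np.hstack([A[150:350,:400],B[130:330,100:500]])]),4))
E
```

```text
ee_pos: [473.9, -237.0, 56.4]
wrist_force: [-6.5, 4.3, 23.1]
ee_pos: [429.0, -79.3, 195.4]
wrist_force: [0.5, -0.1, -0.4]
ee_pos: [419.4, 46.9, 195.4]
wrist_force: [-0.4, 0.1, 1.5]
t 18.12 unit [-375.5   39.8  195.4] F [-0.4  0.1  1.5]
twist [-0.  -0.   0.5]
scene red 404.50961538461536 322.24038461538464 104 [(1.3, array([398.5, 257. ])), (1.42, array([398.2, 258.7])), (1.57, array([397.8, 261.3]))]
top red 410.46153846153845 218.97435897435898 39 [(1.3, array([410.6, 220.7])), (1.42, array([409.7, 220.3])), (1.57, array([408.9, 220.3]))]
```

View pics/c5.png

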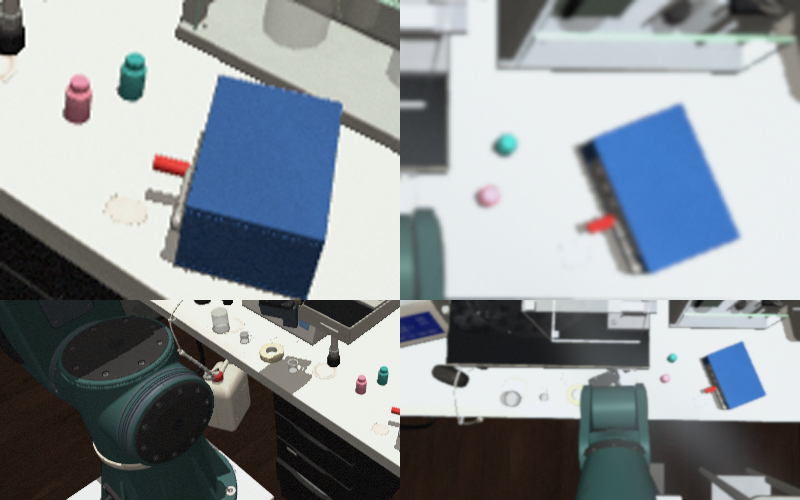

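The knob at crop (171,164), scene (398,261), matches the predicted position for 1.57 rad. The bar is level across the shut front, the bystanders stand where they were, and the arm is clear.

```bash
python3 -m jog '{"linear":[[0,0,0],[0,0,0]],"twist":[[0,0,0],[0,0,0]]}'|egrep 'time|wrist'; python3 -c "
from bench import env
print(env.job_done())"
```

```text
time: 18.48
wrist_force: [0.9, -0.9, 0.1]
the job is handed in; nothing more can be done
None
```

I pushed the drawer shut and turned the catch level against its stop, then handed the job in at about 18.5 s; no verdict came back, and the vials, hidden once the drawer was shut, could not be checked.

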